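# Reset the pump under its push-latch cover

## Task

On the hydraulic test stand's grey console, press the black pad on the yellow cover to pop it open, and let it swing fully open. Press the green button in the well fully down, without pressing the red one, then push the cover over and press it down until it latches shut again, flush with the top. It is all done with fingertip pushes: leave the loose tools and parts where they are.

Things in the scene. Friction and masses are not known exactly. Their poses are not given: they have to be found in the camera images.
- console: grey console of the test stand, fixed to the bench, 240 x 240 x 100 mm high; origin at the centre of its underside, own -x side is the front (to the robot at yaw 0), z up. In its flat top a well (own x -100 to +36, y -100 to +40 mm, floor 58 mm above the bench) holds two push buttons, closed by the yellow cover. The rest of the top is a flat deck 100 mm above the bench
- hinge (a point): middle of the cover's hinge line, at own x +30, y -30, z +97 mm of the console, whose axes it has; the hinge runs along y at the cover's rear edge. To shut the open cover, push its outer face (rear side when open) to the front and down, past flush to the stop (-0.095 rad), and let go: it rises to 0 and stays latched. Let go short of the stop, it springs open again
- cover_press (a point): centre of the black pad on the outer (upper) face of the yellow push-latch cover, 105 mm from the hinge line, on the face, 2.5 mm above the hinge line when shut. Moves with the cover; z axis is the face's outward normal, -x points from hinge to free front edge. The cover is a plate 126 (hinge to free edge) x 134 x 5 mm, flush with the deck when latched
- cover (a joint): cover angle, rad: 0 = shut, latched, flush; grows as the front edge rises; 1.5 = fully open, almost upright. Push-push latch: press the shut cover at the pad down to its stop (-0.095 rad, 10 mm there, 3 to 5 N) and let go: a spring (about 2 N at the pad) swings it fully open within 2 s, so get out of its way. Pressing a latched cover always opens it again
- green_button_top (a point): centre of the top of the green push button (28 mm across), facing up, 80 mm above the bench, in the well at own x = -36 mm of the console, 65 mm in front of the hinge and 34 mm to one side of the well's middle. Which of the two places it has varies
- green_button (a joint): travel of the green button, m: 0 = up, 0.006 = fully down (5 N); it springs back
- red_button_top (a point): centre of the top of the red push button, same size and height, 68 mm from the green one
- red_button (a joint): travel of the red button, m: 0 = up, 0.006 = fully down (5 N); it springs back; not to be pressed
- cap: loose brass plug, 26 mm across and 24 mm high, standing on the console's deck; origin at its underside
- wrench: loose steel spanner 150 mm long lying on the bench to the left (console's +y) of the console; origin at the underside, middle of its length
- battery: loose blue battery block 105 x 36 x 26 mm on the bench to the right (console's -y) of the console; origin at the centre of its underside
- meter: loose blue clamp meter about 195 x 66 x 35 mm lying on the bench; origin at its underside
- screwdriver: loose screwdriver with an orange handle, 190 mm long, lying on the bench; origin at the underside
- ram: loose brass hydraulic cylinder with a steel rod, 285 x 32 x 32 mm, lying on the bench along its x; origin at its underside
- gauge: loose round pressure gauge on a stem and foot, 146 mm high, foot 60 mm across; origin at its underside

How it is judged:
By the outcome, as a careful person would: the job done as asked, in the order asked, and still so for the second after the job is handed in, with the robot touching nothing.
It also fails if it takes over 53 s, if anything falls off the work surface, if the arm or the gripper's body presses on something with over 40 N, if the wrist force passes 120 N, or if a joint passes its speed limit or range.

## Robot

A 6-joint arm with a two-finger parallel gripper is mounted at the origin on the work surface. World frame = base frame: x ahead of the robot, y to its left, z up, the work surface at z = 0. Lengths are in mm, angles in rad, forces in N, time in s.
With the tool pointing down it reaches from about 275 to 1000 mm from the base axis. Payload 8.4 kg.
Tool frame: the origin (TCP) lies on the centre line of the jaws, within the pads' length; the fingertips stand r.tip_reach ahead of it and the grasp point (between the pads) lies 11 mm behind it (r.tip_reach is the distance from the TCP to the fingertips, in mm); z points along the fingers, y is the line along which they close (so a half turn about z gives the same grasp; the last joint's range is limited). The gripper opens to 85 mm and grips with 20 to 120 N. Pads are 22 mm wide; open, the fingers measure 114 mm over their backs; the gripper's body (76 mm by 85 mm) begins 54 mm behind the grasp point. The pads swing forward as they close: fully open they stand 13 mm farther back than shut.
Start: joints at [-1.132, 0.353, 1.633, -0, 1.155, -0.002], TCP at [266.663, -565.26, 239.281] pointing down, gripper open.
Joint ranges: [-2.63, 2.63], [-0.92, 2.1], [0.06, 2.66], [-1.3, 4.44], [0, 2.69], [-3.02, 3.02]. Speed limits (rad/s): [2.22, 2.22, 2.79, 3.14, 3.14, 3.14].

## Interface

Orientations are given as [roll, pitch, yaw] about the fixed x, y, z axes, in that order (R = Rz(yaw) Ry(pitch) Rx(roll)).
In Python, from rig import r gives the robot as it stands.
- The arm moves only by the tool carry_out, never from a script. Its argument "targets" is a list of rows, each an object with "dp": the shift along the tool's x, y, z in mm, a list of three; "yaw": the turn about the tool's z in degrees. A call has 1 to 12 rows; each row is the pose to reach, as a shift and turn from the pose commanded when the call began, along the tool's axes at that moment; what a row does not reach only later rows make up. A row lasts 1/8 s, in which the tool goes at most 62.5 mm and 10.7 degrees, less where a joint would pass 70% of its speed; a pose out of reach is approached as far as the arm can. A call with a gripper value outside its range is refused whole. "fingers" is the opening, from -1 (shut) to 1 (fully open), so that 0 is half open, set as the call begins (left out, the last holds). The fingers move at their own pace and stop on an object; "grip_force" is the grip in N (left out, the last holds). Time passes only in rows, so rows that repeat a pose let the fingers close. It gives the time, the measured TCP pose, the force, the opening and the grip force at its end, in the units of the state.
- r.sense(): the state, without advancing time (a new reading comes with each control period).
- r.grab_frame(name): name is "side" or "top" or "wrist"; returns the picture (384x512x3 uint8, red, green, blue); there is no depth.
- r.get_calibration(name): a dict with "fx", "fy", "cx", "cy" (pixels), "rvec" (rotation vector, rad) and "tvec" (3), from world to camera coordinates, as OpenCV has them. Camera axes: x right, y down, z forward; pixel columns grow to the right and rows downward; lengths in mm; the calibration is good to about 2 mm. A picture is of the moment at which its call begins: read the wrist's pose just before it. get_calibration takes no time and is no camera call; for the wrist camera it gives the pose at the moment of the call.
- r.sign_off(): hands the job in; it is judged then, once.
The state is a dict: "clock": time; "qpos": joint angles; "qvel": joint speeds; "joint_efforts": joint torques, N m; "eef_pos": TCP position; "tcp_rot": TCP orientation; "contact_force": force on the tool from outside, world axes, zero at the start; "wrist_torque": the same for the moment, N m; "opening": opening from 0.0 (shut) to 1.0 (fully open); "grasp_force": force on a finger pad.
Only numpy, scipy, OpenCV 4.12 (cv2) and the standard library are available. Lean on these libraries where they do the work, as an engineer would, in place of code of your own. Each camera call takes 0.05 s, during which the arm holds its last target. There are 200 camera calls.

## Working session

There is one attempt and no reset: what is moved stays moved. The work goes in short steps, Python scripts to look and compute and a tool call to move; the robot and the scene stay as the last step left them, time stands still between calls to the robot, and variables do not carry over. Pictures are saved under pics/ and viewed, at most 10 in all, crops included, and the job is handed in when it is done.

Besides the shell and the picture viewer there is one more tool, called by a JSON object that holds its "name" and its "arguments". carry_out: Moves the arm, as the interface text tells. Its arguments: {"type":"object","properties":{"targets":{"type":"array","items":{"type":"object","properties":{"dp":{"type":"array","items":{"type":"number"}},"yaw":{"type":"number"}}}},"fingers":{"type":"number"},"grip_force":{"type":"number"}},"required":["targets"]}

```bash
mkdir -p pics
python3 - <<'E'
from rig import r
import cv2,numpy as np
s=r.sense();print(s['clock'],s['eef_pos'],s['tcp_rot'],s['opening'],r.tip_reach)
a=[]
for n in('side','top'):
    im=r.grab_frame(n)[:,:,::-1].copy();cv2.imwrite(f'pics/{n}0.png',im);c=r.get_calibration(n)
    R,_=cv2.Rodrigues(np.array(c['rvec'],float));print(n,c,(-R.T@np.array(c['tvec']).reshape(3)).round())
E
```

```text
0.0 [ 266.48378771 -564.84913531  238.55026399] [-3.14022560e+00 -1.65913872e-05  4.40802267e-01] 0.9961004363568648 8.0
side {'fx': 422.7109845623542, 'fy': 422.7109845623542, 'cx': 255.78280911894208, 'cy': 198.12279818495801, 'rvec': array([ 0.69041298, -2.44066614,  1.32104644]), 'tvec': array([469.05267301, 209.31024106, 949.34848579])} [ 22. 822. 699.]
top {'fx': 440.9952486310093, 'fy': 440.9952486310093, 'cx': 255.18255198335711, 'cy': 195.23215885298114, 'rvec': array([ 2.17145449, -2.17695573,  0.08525386]), 'tvec': array([  11.87322264,  536.91658579, 1364.70569062])} [4.180e+02 1.000e+00 1.406e+03]
```

View pics/top0.png

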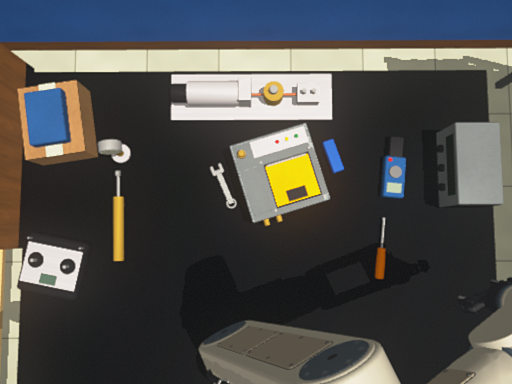

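View pics/side0.png

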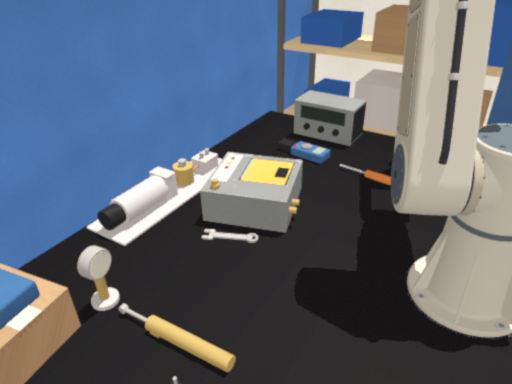

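The top view shows the console near (280,172). The yellow cover is centred near (293,180), its pad is at (297,193) and the brass plug is on the deck at (241,153). The side view agrees, and the robot's start pose is clear of all of them.

```bash
cat > h.py <<'E'
from rig import r
import cv2,numpy as np
def ray(n,px,z,c=None):
    c=c or r.get_calibration(n);R,_=cv2.Rodrigues(np.array(c['rvec'],float));t=np.array(c['tvec'],float).reshape(3)
    o=-R.T@t;out=[]
    for u,v in np.atleast_2d(px):
        d=R.T@np.array([(u-c['cx'])/c['fx'],(v-c['cy'])/c['fy'],1]);out.append(o+d*(z-o[2])/d[2])
    return np.array(out)
def hull(im,lo,hi,box=None):
    m=cv2.inRange(cv2.cvtColor(im,cv2.COLOR_BGR2HSV),lo,hi)
    if box: k=np.zeros_like(m);k[box[1]:box[3],box[0]:box[2]]=255;m&=k
    cs,_=cv2.findContours(m,cv2.RETR_EXTERNAL,cv2.CHAIN_APPROX_NONE)
    return cv2.convexHull(max(cs,key=cv2.contourArea))[:,0].astype(float)
def todp(w,s):  # world shift -> tool axes
    from scipy.spatial.transform import Rotation as Ro
    return Ro.from_euler('xyz',s['tcp_rot']).inv().apply(w)
E
python3 - <<'E'
from h import *
for n,box in(('top',(225,120,335,230)),('side',(200,150,310,230))):
    im=cv2.imread(f'pics/{n}0.png')
    h=hull(im,(22,150,120),(35,255,255),box);P=ray(n,h,99.5)[:,:2].astype(np.float32)
    rc=cv2.minAreaRect(P);print(n,rc,cv2.boxPoints(rc).round(1).tolist())
    hs=cv2.cvtColor(im,cv2.COLOR_BGR2HSV)
    m=(hs[:,:,2]<90).astype(np.uint8)
    k=np.zeros_like(m);cv2.fillConvexPoly(k,h.astype(int),1);k=cv2.erode(k,np.ones((3,3)));m&=k
    v,u=np.nonzero(m);print('pad',len(u),u.mean(),v.mean(),ray(n,(u.mean(),v.mean()),99.5))
E
```

```text
top ((575.9976806640625, -100.67634582519531), (125.40374755859375, 136.00318908691406), 16.726818084716797) [[496.3999938964844, -53.599998474121094], [535.5, -183.8000030517578], [655.5999755859375, -147.8000030517578], [616.5, -17.5]]
pad 166 296.45180722891564 192.7710843373494 [[ 537.37575993 -112.70891128   99.5       ]]
side ((513.5914916992188, -102.291748046875), (8.322142601013184, 31.052215576171875), 7.389553546905518) [[507.5, -87.4000015258789], [511.5, -118.19999694824219], [519.7000122070312, -117.19999694824219], [515.7000122070312, -86.4000015258789]]
pad 0 nan nan [[nan nan nan]]<stdin>:9: RuntimeWarning: Mean of empty slice.
  ret = ret.dtype.type(ret / rcount)
```

{"name": "carry_out", "arguments": {"targets": [{"dp": [40,-27,0],"yaw": 2},{"dp": [85,-57,0],"yaw": 4},{"dp": [130,-88,0],"yaw": 6},{"dp": [175,-118,0],"yaw": 8.6},{"dp": [220,-148,0],"yaw": 8.6},{"dp": [265,-179,10],"yaw": 8.6},{"dp": [310,-209,25],"yaw": 8.6},{"dp": [355,-239,45],"yaw": 8.6},{"dp": [395,-266,65],"yaw": 8.6},{"dp": [425,-286,85],"yaw": 8.6},{"dp": [436,-294,95],"yaw": 8.6},{"dp": [436,-294,95],"yaw": 8.6}], "fingers": -1}}

```text
clock: 1.6
eef_pos: [535.0, -113.0, 143.5]
tcp_rot: [-3.141, 0.002, 0.292]
contact_force: [-0.0, -0.0, 0.9]
opening: -0.003
grasp_force: 0.0
```

Run:
```python
from h import *
s=r.sense();c=r.get_calibration('wrist');im=r.grab_frame('wrist')[:,:,::-1].copy();cv2.imwrite('pics/w1.png',im)
print(s['clock'],s['eef_pos'],s['tcp_rot'],s['contact_force'],s['opening'])
h=hull(im,(22,150,120),(35,255,255));P=ray('wrist',h,99.5,c)[:,:2].astype(np.float32)
rc=cv2.minAreaRect(P);print(rc)
```

```text
1.6 [ 535.02433632 -113.00669543  143.54918864] [-3.14088529e+00  1.73277584e-03  2.92062813e-01] [-0.00830106 -0.0447105   0.86962145] -0.002765048904080618
((618.6920776367188, -140.7898406982422), (48.57564163208008, 35.015724182128906), 17.11687469482422)
```

View pics/w1.png

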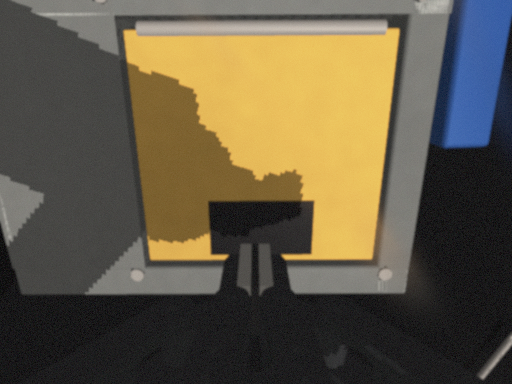

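The wrist view shows the fingertips (255,250) centred sideways on the black pad (210–313, 201–254). The cover lines up with the picture and its hinge rod is at the top.

{"name": "carry_out", "arguments": {"targets": [{"dp": [0,0,15]},{"dp": [0,0,30]},{"dp": [0,0,36]},{"dp": [0,0,40]},{"dp": [0,0,43]},{"dp": [0,0,45]},{"dp": [0,0,46]},{"dp": [0,0,46]}]}}

```text
schema error: expected keys dp, yaw
```

{"name": "carry_out", "arguments": {"targets": [{"dp": [0,0,15],"yaw": 0},{"dp": [0,0,30],"yaw": 0},{"dp": [0,0,36],"yaw": 0},{"dp": [0,0,40],"yaw": 0},{"dp": [0,0,43],"yaw": 0},{"dp": [0,0,45],"yaw": 0},{"dp": [0,0,46],"yaw": 0},{"dp": [0,0,46],"yaw": 0}]}}

```text
clock: 2.65
eef_pos: [535.7, -113.3, 98.4]
tcp_rot: [3.141, -0.0, 0.291]
contact_force: [-1.4, -0.4, 1.9]
opening: 0.002
grasp_force: 1.1
```

{"name": "carry_out", "arguments": {"targets": [{"dp": [0,0,1],"yaw": 0},{"dp": [0,0,2],"yaw": 0},{"dp": [0,0,2],"yaw": 0}]}}

```text
clock: 3.02
eef_pos: [535.8, -113.4, 97.8]
tcp_rot: [3.141, -0.001, 0.291]
contact_force: [-7.4, -0.6, 19.4]
opening: -0.001
grasp_force: 9.8
```

The force jumped to 19 N, so the cover is at its stop. I'll let go and back off to the front and up.

{"name": "carry_out", "arguments": {"targets": [{"dp": [-10,0,-15],"yaw": 0},{"dp": [-55,0,-45],"yaw": 0},{"dp": [-100,0,-80],"yaw": 0},{"dp": [-110,0,-120],"yaw": 0},{"dp": [-110,0,-150],"yaw": 0},{"dp": [-110,0,-160],"yaw": 0},{"dp": [-110,0,-160],"yaw": 0},{"dp": [-110,0,-160],"yaw": 0},{"dp": [-110,0,-160],"yaw": 0},{"dp": [-110,0,-160],"yaw": 0},{"dp": [-110,0,-160],"yaw": 0},{"dp": [-110,0,-160],"yaw": 0}]}}

```text
clock: 4.53
eef_pos: [430.2, -144.9, 256.2]
tcp_rot: [-3.141, 0.0, 0.291]
contact_force: [-0.1, -0.4, -0.0]
opening: -0.001
grasp_force: 0.0
```

Run:
```python
from h import *
s=r.sense();print(s['clock'],s['eef_pos'],s['tcp_rot'],s['contact_force'])
c=r.get_calibration('wrist');w=r.grab_frame('wrist')[:,:,::-1].copy();t=r.grab_frame('top')[:,:,::-1].copy();sd=r.grab_frame('side')[:,:,::-1].copy()
for n,i in(('w',w),('t',t),('s',sd)):cv2.imwrite(f'pics/{n}2.png',i)
a=cv2.resize(t[110:240,200:360],(480,390),interpolation=cv2.INTER_CUBIC);b=cv2.resize(sd[100:260,180:340],(390,390))
b=cv2.resize(b,(310,310));cv2.copyMakeBorder
o=np.zeros((390,790,3),np.uint8);o[:,:480]=a;o[:310,480:]=b;cv2.imwrite('pics/m2.png',o)
for nm,lo,hi in(('green',(45,100,50),(85,255,255)),('red',(0,150,70),(8,255,255))):
  for n,i,cc in(('wrist',w,c),('top',t,None)):
    try:
        h=hull(i,lo,hi,(225,120,335,230) if n=='top' else None);m=cv2.minEnclosingCircle(h.astype(np.float32));P=ray(n,m[0],80,cc)[0]
        print(nm,n,m,P.round(1), 'dp',todp(P-s['eef_pos'],s).round(1))
    except Exception as e: print(nm,n,e)
```

```text
4.525 [ 430.15845855 -144.85332564  256.1708784 ] [-3.14146866e+00  1.50126346e-04  2.90711637e-01] [-0.08733416 -0.44351732 -0.00084552]
green wrist ((299.0, 1.0), 16.03131866455078) [ 578.  -137.5   80. ] dp [143.8  35.3 176.1]
green top ((302.6666564941406, 178.0), 4.772697448730469) [ 584.  -133.6   80. ] dp [150.6  33.4 176.1]
red wrist ((400.5, 271.5), 15.116316795349121) [ 369.1 -323.3   80. ] dp [-109.6  153.5  176.2]
red top ((281.28570556640625, 184.57142639160156), 4.748887062072754) [564.2 -68.9  80. ] dp [150.2 -34.4 176.2]
```

View pics/m2.png

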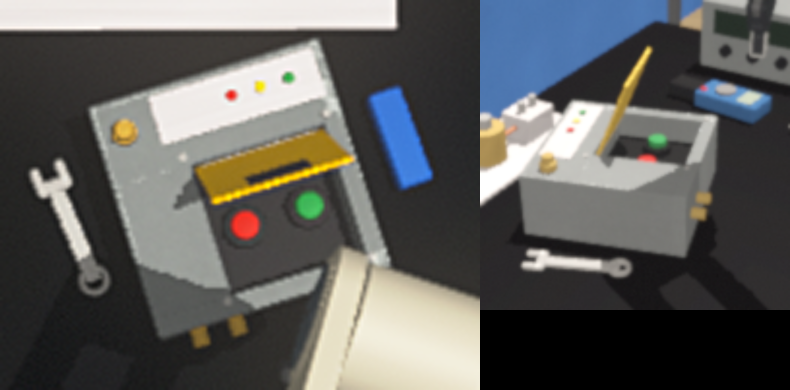

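View pics/w2.png

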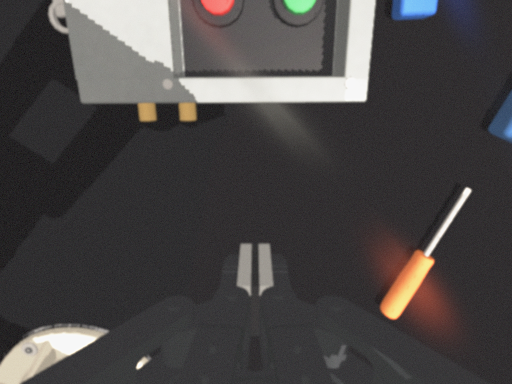

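The green button is on the right (−y) at about (583,−134), and the red one is on the left. The cover looks only about 1 rad open, perhaps still swinging, so I'll wait and check.

{"name": "carry_out", "arguments": {"targets": [{"dp": [0,0,0],"yaw": 0},{"dp": [0,0,0],"yaw": 0},{"dp": [0,0,0],"yaw": 0},{"dp": [0,0,0],"yaw": 0},{"dp": [0,0,0],"yaw": 0},{"dp": [0,0,0],"yaw": 0},{"dp": [0,0,0],"yaw": 0},{"dp": [0,0,0],"yaw": 0}]}}

```text
clock: 5.68
eef_pos: [430.2, -144.9, 256.3]
tcp_rot: [3.142, 0.0, 0.291]
contact_force: [0.3, 0.4, -0.1]
opening: -0.002
grasp_force: 0.0
```

Run:
```python
from h import *
s=r.sense();print(s['clock'])
for n,i in(('top',r.grab_frame('top')),('side',r.grab_frame('side'))):
    i=i[:,:,::-1].copy();cv2.imwrite(f'pics/{n}3.png',i)
    o=cv2.imread(f'pics/{n[0]}2.png')
    box=(225,120,335,230) if n=='top' else (200,90,320,190)
    for k in(o,i):
        h=hull(k,(20,120,50),(35,255,255),box);print(n,cv2.boundingRect(h.astype(np.int32)),cv2.minAreaRect(h.astype(np.float32)))
    if n=='top':t=i
    else:sd=i
o=np.zeros((390,790,3),np.uint8);o[:,:480]=cv2.resize(t[110:240,200:360],(480,390),interpolation=cv2.INTER_CUBIC);o[:310,480:]=cv2.resize(sd[100:260,180:340],(310,310));cv2.imwrite('pics/m3.png',o)
```

```text
5.675
top (265, 153, 53, 25) ((291.0412902832031, 164.63760375976562), (13.696916580200195, 51.243709564208984), 73.3007583618164)
top (265, 148, 49, 19) ((288.881103515625, 156.61354064941406), (5.0729804039001465, 51.170936584472656), 72.89727020263672)
side (241, 124, 28, 56) ((253.43258666992188, 151.01075744628906), (6.477087020874023, 61.24824142456055), 24.623563766479492)
side (240, 121, 17, 58) ((246.9712677001953, 149.43142700195312), (14.900256156921387, 57.93804931640625), 3.814074993133545)
```

View pics/m3.png

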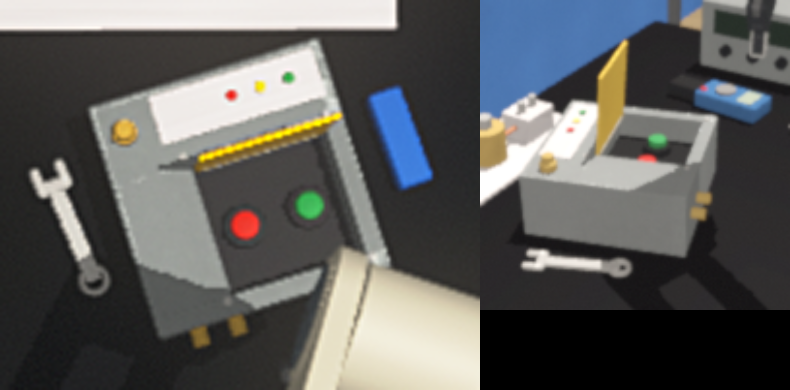

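The cover is now fully open and upright, at (205–340, 115–165) in the left half of the picture. Next is the green button.

{"name": "carry_out", "arguments": {"targets": [{"dp": [40,10,20],"yaw": 0},{"dp": [80,20,45],"yaw": 0},{"dp": [120,29,80],"yaw": 0},{"dp": [145,33,115],"yaw": 0},{"dp": [149,33.5,140],"yaw": 0},{"dp": [149,33.5,150],"yaw": 0},{"dp": [149,33.5,150],"yaw": 0}]}}

```text
clock: 6.65
eef_pos: [581.9, -134.2, 106.0]
tcp_rot: [-3.141, 0.001, 0.291]
contact_force: [-0.5, 0.4, 0.1]
opening: 0.002
grasp_force: 0.0
```

Run:
```python
from h import *
s=r.sense();print(s['clock'],s['eef_pos'],s['contact_force'])
c=r.get_calibration('wrist');w=r.grab_frame('wrist')[:,:,::-1].copy();cv2.imwrite('pics/w4.png',w)
```

```text
6.65 [ 581.94115073 -134.22897014  106.03648144] [-0.46821729  0.41759041  0.07896444]
```

View pics/w4.png

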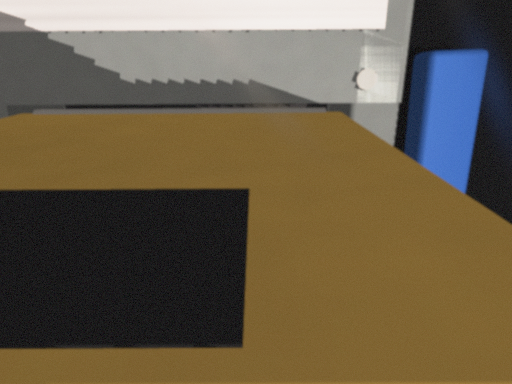

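The wrist view shows the cover's outer face with the pad at (0–248, 190–345), and the buttons are hidden. I need to know whether the cover has moved, so I'll look at the fixed cameras and the wrist camera's position.

Run:
```python
from h import *
c=r.get_calibration('wrist');R,_=cv2.Rodrigues(np.array(c['rvec'],float));print(-R.T@np.array(c['tvec']).reshape(3),'fwd',R[2])
i=r.grab_frame('side')[:,:,::-1].copy();t=r.grab_frame('top')[:,:,::-1].copy()
o=np.zeros((480,800,3),np.uint8);o[:,:480]=cv2.resize(i[90:250,190:350],(480,480),interpolation=cv2.INTER_CUBIC);o[:320,480:]=cv2.resize(t[110:270,210:370],(320,320));cv2.imwrite('pics/m5.png',o)
h=hull(i,(20,120,50),(35,255,255),(200,90,320,190));print(cv2.boundingRect(h.astype(np.int32)))
```

```text
[ 659.261334   -110.7837449   242.08423467] fwd [-0.30209129 -0.08932442 -0.94908482]
(240, 121, 17, 59)
```

View pics/m5.png

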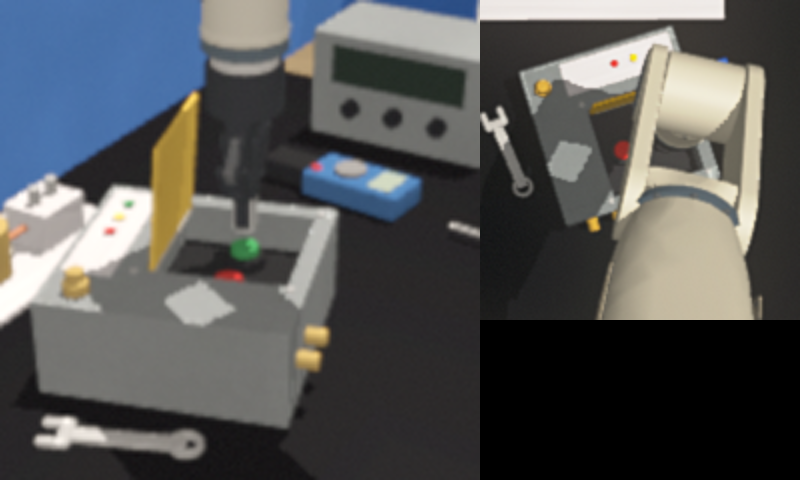

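The wrist camera sits beyond the cover, which explains that view. The fixed cameras show the cover upright and the tip right above the green button, at (245,245) in this picture. I'll press it while watching the force.

{"name": "carry_out", "arguments": {"targets": [{"dp": [0,0,8],"yaw": 0},{"dp": [0,0,15],"yaw": 0},{"dp": [0,0,19],"yaw": 0},{"dp": [0,0,22],"yaw": 0},{"dp": [0,0,24],"yaw": 0},{"dp": [0,0,25],"yaw": 0},{"dp": [0,0,25],"yaw": 0}]}}

```text
clock: 7.68
eef_pos: [582.3, -134.2, 82.5]
tcp_rot: [-3.141, 0.0, 0.291]
contact_force: [-6.5, 1.5, 15.5]
opening: -0.001
grasp_force: 8.0
```

{"name": "carry_out", "arguments": {"targets": [{"dp": [0,0,1],"yaw": 0},{"dp": [0,0,1],"yaw": 0}]}}

```text
clock: 7.92
eef_pos: [582.3, -134.3, 82.3]
tcp_rot: [-3.142, 0.0, 0.291]
contact_force: [-9.7, 1.5, 24.2]
opening: -0.001
grasp_force: 12.4
```

Run:
```python
from h import *
s=r.sense();print(s['clock'],s['eef_pos'],s['contact_force'],s['joint_efforts'])
i=r.grab_frame('side')[:,:,::-1].copy()
h=hull(i,(20,120,50),(35,255,255),(200,90,320,190));print(cv2.boundingRect(h.astype(np.int32)))
```

```text
7.925 [ 582.34825581 -134.25342596   82.32434208] [-9.69250526  1.50560684 24.18779748] [ 2.59730341e-01 -4.96717393e+01 -2.49603707e+01  1.13338076e-01
 -3.30540016e+00 -3.13490207e-03]
(240, 121, 17, 59)
```

Stopped hard at a 74 mm tip height (24 N), so the button is fully down. Now I'll lift off and go over the cover to its rear side.

{"name": "carry_out", "arguments": {"targets": [{"dp": [0,0,-20],"yaw": 0},{"dp": [0,0,-60],"yaw": 0},{"dp": [0,0,-110],"yaw": 0},{"dp": [0,-5,-155],"yaw": 0},{"dp": [10,-15,-185],"yaw": 0},{"dp": [50,-25,-190],"yaw": 0},{"dp": [90,-34,-190],"yaw": 0},{"dp": [112,-34,-185],"yaw": 0},{"dp": [116,-34,-160],"yaw": 0},{"dp": [116,-34,-130],"yaw": 0},{"dp": [116,-34,-125],"yaw": 0},{"dp": [116,-34,-125],"yaw": 0}]}}

```text
clock: 9.48
eef_pos: [684.1, -68.5, 205.6]
tcp_rot: [-3.142, -0.0, 0.291]
contact_force: [0.3, 0.5, 0.6]
opening: -0.0
grasp_force: 0.0
```

Run:
```python
from h import *
s=r.sense();print(s['clock'],s['eef_pos'],s['tcp_rot'],s['contact_force'])
print('hinge dp',todp(np.array([636.3,-82.6,97])-s['eef_pos'],s).round(1))
i=r.grab_frame('side')[:,:,::-1].copy();t=r.grab_frame('top')[:,:,::-1].copy()
o=np.zeros((480,800,3),np.uint8);o[:,:480]=cv2.resize(i[70:230,190:350],(480,480),interpolation=cv2.INTER_CUBIC);o[:320,480:]=cv2.resize(t[110:270,210:370],(320,320));cv2.imwrite('pics/m6.png',o)
```

```text
9.475 [684.05618728 -68.47237115 205.56298376] [-3.14157250e+00 -1.31614263e-05  2.90608449e-01] [0.33678674 0.494847   0.59999399]
hinge dp [-4.980e+01 -1.000e-01  1.086e+02]
```

View pics/m6.png

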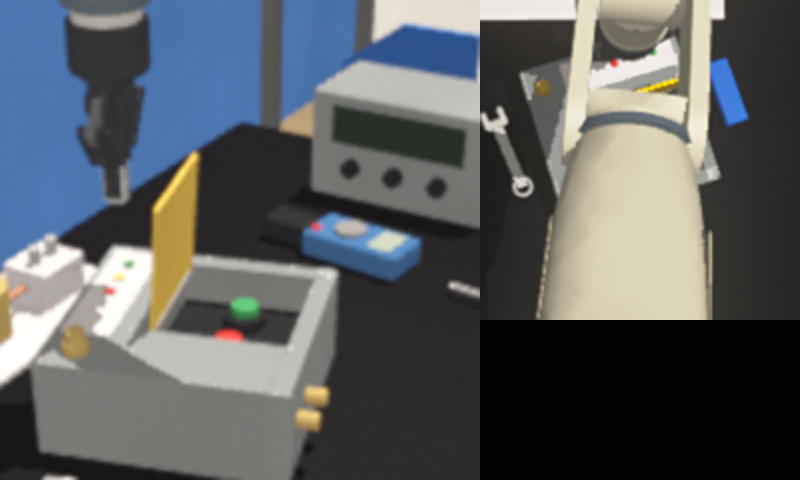

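The tip is behind the upright cover, level with its upper part and clear of the plug. I'll push it forward and down along the arc.

{"name": "carry_out", "arguments": {"targets": [{"dp": [-22,0,0],"yaw": 0},{"dp": [-43,0,1],"yaw": 0},{"dp": [-56,0,2],"yaw": 0},{"dp": [-68,0,5],"yaw": 0},{"dp": [-80,0,9],"yaw": 0},{"dp": [-92,0,13],"yaw": 0},{"dp": [-103,0,20],"yaw": 0},{"dp": [-114,0,27],"yaw": 0},{"dp": [-124,0,36],"yaw": 0},{"dp": [-133,0,47],"yaw": 0},{"dp": [-141,0,58],"yaw": 0},{"dp": [-147,0,70],"yaw": 0}]}}

```text
clock: 11.08
eef_pos: [542.6, -110.7, 134.6]
tcp_rot: [3.142, -0.0, 0.291]
contact_force: [3.1, 0.2, 1.8]
opening: 0.0
grasp_force: 1.3
```

{"name": "carry_out", "arguments": {"targets": [{"dp": [-3,0,8],"yaw": 0},{"dp": [-6,0,16],"yaw": 0},{"dp": [-7,0,23],"yaw": 0},{"dp": [-8,0,28],"yaw": 0},{"dp": [-8,0,32],"yaw": 0},{"dp": [-8,0,35],"yaw": 0},{"dp": [-8,0,37],"yaw": 0},{"dp": [-8,0,38],"yaw": 0},{"dp": [-8,0,38],"yaw": 0}]}}

```text
clock: 12.2
eef_pos: [535.6, -112.9, 98.0]
tcp_rot: [3.141, -0.0, 0.291]
contact_force: [-0.5, 1.7, 9.4]
opening: -0.0
grasp_force: 4.9
```

{"name": "carry_out", "arguments": {"targets": [{"dp": [0,0,1],"yaw": 0},{"dp": [0,0,1],"yaw": 0}]}}

```text
clock: 12.45
eef_pos: [535.7, -112.9, 97.8]
tcp_rot: [3.141, -0.001, 0.291]
contact_force: [-4.2, 1.4, 19.5]
opening: 0.001
grasp_force: 9.8
```

The stop is reached again, at the same height and force as the first press. I'll lift straight off, back away and check.

{"name": "carry_out", "arguments": {"targets": [{"dp": [0,0,-6],"yaw": 0},{"dp": [0,0,-14],"yaw": 0},{"dp": [0,0,-30],"yaw": 0},{"dp": [-30,0,-60],"yaw": 0},{"dp": [-80,0,-90],"yaw": 0},{"dp": [-120,0,-120],"yaw": 0},{"dp": [-150,0,-150],"yaw": 0},{"dp": [-150,0,-160],"yaw": 0},{"dp": [-150,0,-160],"yaw": 0},{"dp": [-150,0,-160],"yaw": 0},{"dp": [-150,0,-160],"yaw": 0},{"dp": [-150,0,-160],"yaw": 0}]}}

```text
clock: 13.95
eef_pos: [391.7, -155.6, 255.6]
tcp_rot: [-3.141, 0.001, 0.291]
contact_force: [0.3, -0.4, -0.6]
opening: -0.001
grasp_force: 0.0
```

Run:
```python
from h import *
s=r.sense();print(s['clock'],s['eef_pos'],s['contact_force'])
i=r.grab_frame('side')[:,:,::-1].copy();t=r.grab_frame('top')[:,:,::-1].copy()
o=np.zeros((480,800,3),np.uint8);o[:,:480]=cv2.resize(i[110:270,190:350],(480,480),interpolation=cv2.INTER_CUBIC);o[:320,480:]=cv2.resize(t[110:270,210:370],(320,320));cv2.imwrite('pics/m7.png',o)
h=hull(t,(22,150,120),(35,255,255),(225,120,335,230));print(cv2.minAreaRect(ray('top',h,99.5)[:,:2].astype(np.float32)))
```

```text
13.95 [ 391.68118507 -155.60506941  255.5571385 ] [ 0.2834819  -0.41978531 -0.57460069]
((576.3026123046875, -100.51327514648438), (125.03910827636719, 135.8446044921875), 16.870250701904297)
```

View pics/m7.png

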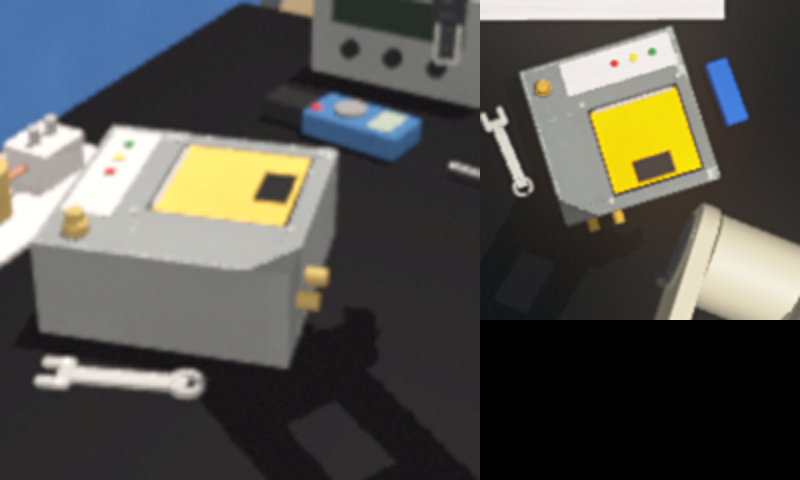

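The cover is shut and flush, with the same outline as at the start (125 × 136 mm). The plug, spanner and battery are where they were.

```bash
python3 -c "from rig import r; print(r.sign_off())"
```

```text
the job is handed in; nothing more can be done
None
```

The job is handed in at about 14 s: I popped the cover open, pressed the green button to its stop without touching the red one, and latched the cover shut and flush, with no loose items touched.

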